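Set and lock the air regulator of the bag closer

TASK

Turn the black knob on top of the bench's air regulator until the gauge's black needle lies on its red set hand, then turn the brass lock ring below the knob clockwise until it is firmly hand-tight on its white washer, without crushing the washer and without moving the needle off the red hand. Let go, and leave the other things on the bench where they are.

Things in the scene. Friction and masses are not known exactly. Their poses are not given: they have to be found in the camera images.
- knob_grip (a point): point on the axis of the round black fluted knob, 16 mm above the knob's underside and 12 mm below its top. The knob is 36 mm in diameter and 28 mm tall, on a vertical axis; its underside is 5 to 10 mm above the lock ring's top (less while the ring is still raised)
- knob (a joint): angle of the knob in rad, growing clockwise seen from above; stops at 0 and 6.25. It is stiff (about 0.3 N m) and stays where it is left. Each rad of knob turns the gauge needle 0.75 rad the same way (clockwise). The loose lock ring rides round with it
- needle (a joint): angle of the black gauge needle in rad, clockwise from the zero mark of the dial; driven by the knob
- set_hand (a joint): angle of the red set hand (the wanted pressure) on the same dial, in rad clockwise from the same zero mark; it stays fixed in a run
- needle_tip (a point): tip of the black needle, 26 mm from the centre of the gauge dial; its x axis points along the needle. The dial is 61 mm across, faces up (tilted 17 deg) and lies 96 mm from the knob's axis, its rim up to 80 mm above the bench
- set_hand_tip (a point): tip of the red set hand, 26 mm from the dial's centre; its x axis points along the hand
- lock_ring: brass knurled lock ring with one red tick, 56 mm in diameter, 14 mm tall, coaxial with the knob and below it; origin at the centre of its underside, z up, x towards the tick. Threaded on the knob's stem: turning it clockwise from above (knob standing still) lowers it 1.6 mm per rad, so a hand on it should follow down. It starts loose and stays tight when tightened and let go
- ring_grip (a point): point on the lock ring's axis at half its height (7 mm above its underside). The loose ring turns freely (about 0.04 N m) for 0.5 to 2.9 rad, not known beforehand as washers are worn differently, until it meets the washer; from there the torque needed climbs by about 1 to 1.3 N m per rad. Firmly hand-tight is 0.5 to 0.8 N m; above about 1.2 N m the washer is crushed
- washer: white nylon washer, 49 mm in diameter, on the black bonnet (43 mm in diameter, 36 mm tall) under the lock ring; origin at the centre of its underside. Its worn thickness is 1.5 to 5.5 mm and not to be had from this pose. The bonnet is free all round; it stands on the 58 mm square regulator body, whose top is 72 mm above the bench
- regulator: air regulator bolted to the bench; origin on the bench under the knob's axis, gauge on its +x side, blue tubes on its +y and -y sides
- wrench: open-end wrench 160 mm long lying beside the regulator; leave it
- spare_ring: loose spare brass lock ring, 56 mm in diameter, lying flat on the bench; leave it
- marker: marker pen, 130 mm long, lying on the bench; leave it
- tape_roll: roll of brown paper tape, 104 mm in diameter, 48 mm tall; leave it
- water_bottle: water bottle 66 mm in diameter, 215 mm tall, standing; leave it
- drink_can: drink can 66 mm in diameter, 115 mm tall, standing; leave it
- scanner: hand scanner lying on the bench, 175 mm long, 50 mm tall; leave it

How it is judged:
On the way, in this order (a step that is already met when the one before it is completed fails the run):
1. the needle is on the red set hand while the lock ring is still loose (angle between the x axis of needle_tip and the x axis of set_hand_tip, either way round below 0.15 rad and contact force between lock_ring and washer below 5 N), for 0.3 s.
2. the lock ring is tight on the washer with the needle still on the red hand (angle between the x axis of needle_tip and the x axis of set_hand_tip, either way round below 0.15 rad and contact force between lock_ring and washer above 40 N), for 0.3 s.
At the end, for the whole second after the job is handed in: the needle lies within 0.15 rad of the red set hand and the lock ring, let go, presses on the washer with more than 40 N (about 0.4 N m of tightening) (all of step 2); the robot touches nothing.
It fails at once if the washer is crushed: the lock ring presses on it with more than 130 N (about 1.2 N m of tightening) (contact force between lock_ring and washer above 130 N).
It fails at once if another thing on the bench is moved by more than 20 mm (distance of any of wrench, spare_ring, marker, tape_roll, water_bottle, drink_can, scanner from where it was at the start of the episode above 0.02 m).
It also fails if it takes over 72 s, if anything falls off the work surface, if the arm or the gripper's body presses on something with over 40 N, if the wrist force passes 120 N, or if a joint passes its speed limit or range.

ROBOT

A 6-joint arm with a two-finger parallel gripper is mounted at the origin on the work surface. World frame = base frame: x ahead of the robot, y to its left, z up, the work surface at z = 0. Lengths are in m, angles in rad, forces in N, time in s.
With the tool pointing down it reaches from about 0.375 to 0.925 m from the base axis. Payload 5.7 kg.
Tool frame: the origin (TCP) lies midway between the tips of the shut fingers; the grasp point (between the pads) lies 19 mm behind it; z points along the fingers, x is the direction in which the jaws open and shut, and the axes are right-handed (so a half turn about z gives the same grasp; the last joint's range is limited). The gripper opens to 88 mm and grips with 3 to 60 N. Pads are 20 mm wide; open, the fingers measure 115 mm over their backs; the gripper's body (75 mm by 178 mm) begins 61 mm behind the grasp point.
Start: joints at [1.121, 0.359, 1.51, -0, 1.272, -0.115], TCP at [0.197, 0.567, 0.223] pointing down, gripper open.
Joint ranges: [-2.97, 2.97], [-1.01, 2.36], [0.21, 2.38], [-0.96, 4.11], [0.2, 2.71], [-2.98, 2.98]. Speed limits (rad/s): [2.39, 2.39, 3.14, 3.14, 3.14, 3.14].

INTERFACE

Orientations are given as a unit quaternion [x, y, z, w].
In Python, from bench import move_ptp, servo_line, goto_joints, move_gripper, sleep, inverse_kinematics, capture, PlanningError, close_job, spot_in, silhouettes, current_clock, current_joint_pos, current_qvel, current_joint_torque, current_position, current_orientation, current_force, current_torque, current_finger_gap gives the robot as it stands. Calls block until the motion is done:
- move_ptp(position, orientation): joint-space move of the TCP to a pose.
- servo_line(position, orientation=None, rate=0.15, contact_N=None): straight line of the TCP; orientation=None keeps the orientation; rate is the mean speed in m/s. With contact_N (N) it stops when the force on the tool has changed by that much, and returns True; else False.
- goto_joints(angles): joint-space move.
- move_gripper(opening): finger opening in m; the grip force is fixed at half the most; returns when the fingers have stopped.
- sleep(seconds).
- inverse_kinematics(position, orientation): joint angles nearest the present ones, or None.
- capture(name): name is "scene" or "top"; returns a dict with "image" (384x512x3 uint8, blue, green, red), "range_z" (384x512 float32, m along the optical axis (not along the pixel's ray), 0 where there is no reading), "intrinsics" (3x3 intrinsics, pixels), "R" (3x3) and "t" (3): a world point X has camera coordinates R X + t. Camera axes: x right, y down, z forward; pixel columns grow to the right and rows downward; lengths in m; the calibration is good to about 2 mm. A picture is of the moment at which its call begins.
A pose or a line that the arm cannot do raises PlanningError and nothing moves.
- close_job(): hands the job in, once; it reports no verdict.
Trained networks look in the newest picture that a camera, given by its name, has taken for a name from the list of things; names that differ only in an ending like _2 or _b are one class to them, and where a whole thing is asked for, a point or a joint stands for the part that bears it (a point fixed in the world has none). Each returns a list of dicts, best first, with "conf" (0 to 1); they miss things now and then, are a little off and sometimes report something else, mostly with a low value. They report only what shows in the picture. A call takes as long as a camera call.
- spot_in(camera, query): "xy" ([column, row] in pixels, amid what is visible of it).
- silhouettes(camera, query): "region" (384x512 bool, what is visible of it) and "xy" ([column, row] in pixels, amid what is visible of it).
Readings, each from a call of its own:
- current_clock(): time.
- current_joint_pos(): joint angles.
- current_qvel(): joint speeds.
- current_joint_torque(): joint torques, N m.
- current_position(): TCP position.
- current_orientation(): TCP orientation.
- current_force(): force on the tool from outside, world axes, zero at the start.
- current_torque(): the same for the moment, N m.
- current_finger_gap(): finger opening in m.
Only numpy, scipy, OpenCV 4.12 (cv2) and the standard library are available. Lean on these libraries where they do the work, as an engineer would, in place of code of your own. Each camera call takes 0.05 s, during which the arm holds its last target.

## Working session

There is one attempt and no reset: what is moved stays moved. The work goes in short steps, each a Python script; the robot and the scene stay as the last script left them, time stands still between calls to the robot, and variables do not carry over. Pictures are saved under pics/ and viewed, and the job is handed in when it is done.

```bash
ls; mkdir -p pics; python3 - <<'E'
from bench import *
import cv2,numpy as np
for n in("scene","top"):
    c=capture(n); cv2.imwrite(f"pics/{n}0.png",c["image"]); print(n,c["intrinsics"],c["R"],c["t"])
    for q in("knob_grip","lock_ring","needle_tip","set_hand_tip","washer","regulator"):
        print(q,[(d["xy"],round(d["conf"],2)) for d in spot_in(n,q)][:3])
print(current_clock(),current_position(),current_orientation())
E
```

```text
pics
scene [[458.26995285   0.         258.31275588]
 [  0.         458.26995285 191.53193347]
 [  0.           0.           1.        ]] [[-0.56645441  0.82391216  0.01726723]
 [ 0.44601968  0.32413084 -0.83426953]
 [-0.69296164 -0.46487413 -0.55108638]] [ 0.3110372  -0.1462497   1.53956297]
knob_grip [([285.5, 183.2], 0.55)]
lock_ring [([282.3, 184.7], 0.57)]
needle_tip [([422.4, 244.6], 0.46)]
set_hand_tip [([286.5, 182.0], 0.31)]
washer [([226.0, 213.4], 0.46), ([282.0, 196.4], 0.37)]
regulator [([280.1, 210.3], 0.6)]
top [[369.73183236   0.         259.23284874]
 [  0.         369.73183236 194.36015944]
 [  0.           0.           1.        ]] [[ 0.00112719 -0.99995994  0.00888007]
 [-0.99292957 -0.00217324 -0.1186851 ]
 [ 0.11869965 -0.0086835  -0.99289224]] [-0.01408386  0.53346058  0.98763045]
knob_grip [([239.7, 212.4], 0.69)]
lock_ring [([243.6, 215.5], 0.67), ([406.1, 253.4], 0.27), ([123.6, 243.0], 0.21)]
needle_tip [([293.2, 192.9], 0.28)]
set_hand_tip []
washer []
regulator [([245.2, 208.1], 0.6)]
0.7 [0.19714094 0.56665993 0.22265732] [ 8.15037610e-01  5.79408054e-01 -2.73191454e-05  5.02335078e-06]
```

```bash
python3 - <<'E'
import cv2
a=cv2.imread("pics/top0.png"); cv2.imwrite("pics/top0c.png",cv2.resize(a[130:280,150:350],None,fx=4,fy=4,interpolation=cv2.INTER_CUBIC))
E
```

```text
(no output)
```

View pics/scene0.png

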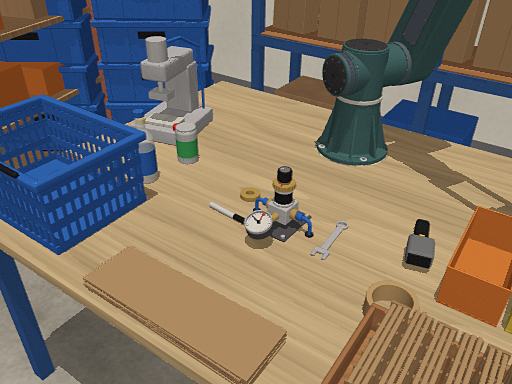

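View pics/top0.png

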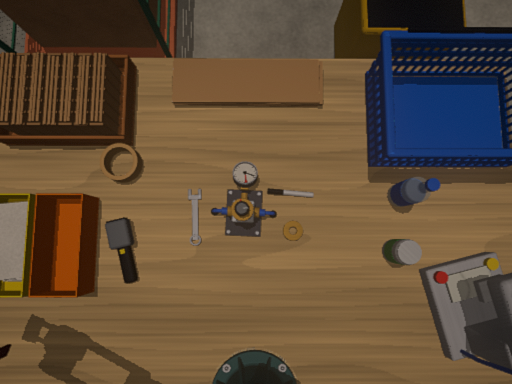

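View pics/top0c.png

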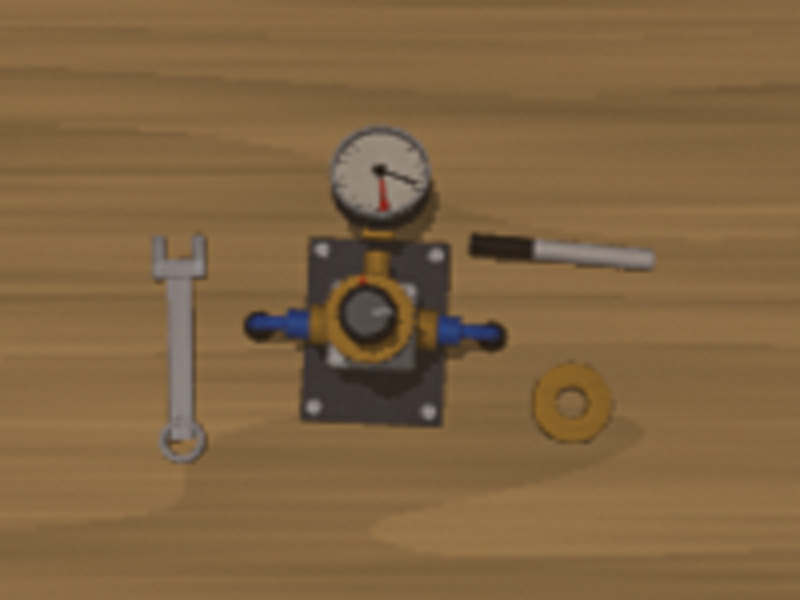

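```bash
cat > h.py <<'E'
from bench import *
import cv2,numpy as np
from scipy.spatial.transform import Rotation as Rn
def cloud(c):
    K=c["intrinsics"]; z=c["range_z"].astype(float); v,u=np.indices(z.shape)
    P=np.stack([(u-K[0,2])/K[0,0]*z,(v-K[1,2])/K[1,1]*z,z],-1)
    return (P-c["t"])@c["R"]   # R^T (P-t)
def ray_at_z(c,uv,z):
    K=c["intrinsics"]; d=c["R"].T@np.array([(uv[0]-K[0,2])/K[0,0],(uv[1]-K[1,2])/K[1,1],1.]); o=-c["R"].T@c["t"]
    return o+d*(z-o[2])/d[2]
def save(c,name,box,f):
    r0,r1,c0,c1=box; cv2.imwrite(f"pics/{name}.png",cv2.resize(c["image"][r0:r1,c0:c1],None,fx=f,fy=f,interpolation=cv2.INTER_CUBIC))
E
python3 - <<'E'
from h import *
for n in("top","scene"):
    c=capture(n); W=cloud(c)
    if n=="top": W0=ray_at_z(c,(240,210),.15); print(W0)
    near=(np.hypot(W[...,0]-W0[0],W[...,1]-W0[1])<.05)&(c["range_z"]>0)
    z=W[...,2]
    print(n,np.histogram(z[near],bins=np.arange(.06,.19,.004)))
    zt=np.percentile(z[near],99.5)
    m=near&(z>zt-.006)
    v,u=np.nonzero(m); print("ztop",zt,np.median(z[m]),m.sum(),"mean",W[m].mean(0),"min",W[m].min(0),"max",W[m].max(0))
    (cx,cy),r=cv2.minEnclosingCircle(np.stack([u,v],1).astype(np.float32)); print(cx,cy,r,ray_at_z(c,(cx,cy),np.median(z[m])))
    if n=="scene": save(c,"s1",(150,250,220,330),6)
    for q in("knob","lock_ring"):
        for s in silhouettes(n,q)[:1]:
            v,u=np.nonzero(s["region"]); print(q,s["conf"],u.min(),u.max(),v.min(),v.max(),s["region"].sum())
E
```

```text
[0.48110442 0.03437453 0.15      ]
top (array([ 27,  57,   9,   1,   0,   0,   0,   0,   0,   0,   0,   0,   0,
         1,   2,  21, 153,  54,   1,   2,   1,   0,   1,   5,  73,  92,
         1,   0,   0,   0,   0,   0]), array([0.06 , 0.064, 0.068, 0.072, 0.076, 0.08 , 0.084, 0.088, 0.092,
       0.096, 0.1  , 0.104, 0.108, 0.112, 0.116, 0.12 , 0.124, 0.128,
       0.132, 0.136, 0.14 , 0.144, 0.148, 0.152, 0.156, 0.16 , 0.164,
       0.168, 0.172, 0.176, 0.18 , 0.184, 0.188]))
ztop 0.16358808712644915 0.16032915601411854 157 mean [0.48590746 0.03008973 0.16038153] min [0.47051449 0.01475403 0.15761607] max [0.50219092 0.04607059 0.16519825]
241.57086181640625 207.73622131347656 7.210230350494385 [0.48575315 0.03020482 0.16032916]
knob 0.89 231 253 199 220 390
lock_ring 0.61 231 253 199 219 186
scene (array([ 44,  82,  52,  57,  22,  24,  23,  28,  22,  20,  21,  20,  20,
        15,  27,  30, 126,  27,  16,  18,  20,  22,  22,  24,  36,  65,
         0,   0,   0,   0,   0,   0]), array([0.06 , 0.064, 0.068, 0.072, 0.076, 0.08 , 0.084, 0.088, 0.092,
       0.096, 0.1  , 0.104, 0.108, 0.112, 0.116, 0.12 , 0.124, 0.128,
       0.132, 0.136, 0.14 , 0.144, 0.148, 0.152, 0.156, 0.16 , 0.164,
       0.168, 0.172, 0.176, 0.18 , 0.184, 0.188]))
ztop 0.16249815983611238 0.16073943704046667 100 mean [0.4899664  0.03252736 0.16052955] min [0.46923615 0.01412482 0.15655973] max [0.506646   0.04818308 0.16371234]
284.9285583496094 170.5 7.089170455932617 [0.49119896 0.03400057 0.16073944]
knob 0.62 274 294 167 190 384
lock_ring 0.74 273 294 179 191 189
```

View pics/s1.png

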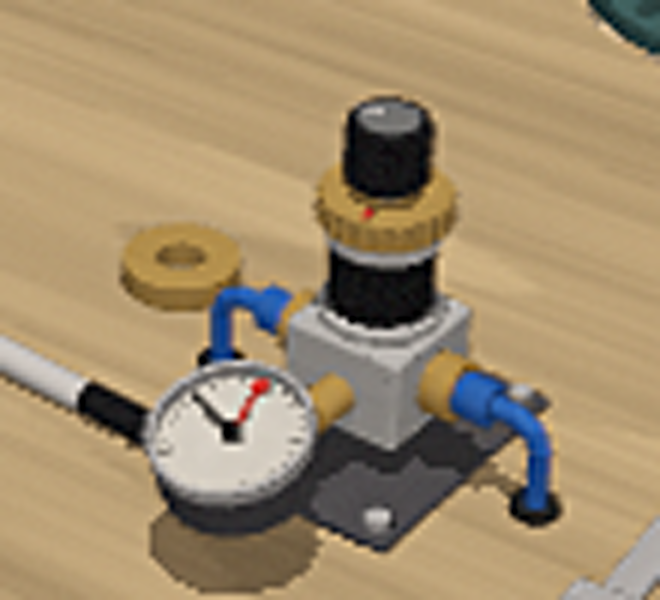

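```bash
python3 - <<'E'
from h import *
for n in("top","scene"):
    c=capture(n); W=cloud(c); z=W[...,2]
    near=(np.hypot(W[...,0]-.487,W[...,1]-.031)<.04)&(c["range_z"]>0)
    for lo,hi in((.121,.134),(.1225,.131),(.155,.17)):
        m=(near&(z>lo)&(z<hi)); v,u=np.nonzero(m)
        zt=np.median(z[m]); (cx,cy),r=cv2.minEnclosingCircle(np.stack([u,v],1).astype(np.float32))
        P=W[m]; (wx,wy),wr=cv2.minEnclosingCircle(P[:,:2].astype(np.float32))
        print(n,lo,zt,ray_at_z(c,(cx,cy),zt),'w',wx,wy,wr)
    # gradient-based circle template fit of colour edges: knob top/ring top
T=capture("top");g=cv2.cvtColor(T["image"],cv2.COLOR_BGR2GRAY).astype(np.float32)
G=cv2.GaussianBlur(g,(0,0),.7);gx=cv2.Sobel(G,cv2.CV_32F,1,0);gy=cv2.Sobel(G,cv2.CV_32F,0,1);M=np.hypot(gx,gy)
from scipy.ndimage import map_coordinates
def score(x,y,zz,r):
    a=np.linspace(0,2*np.pi,90); P=np.stack([x+r*np.cos(a),y+r*np.sin(a),0*a+zz],1)@T["R"].T+T["t"]
    K=T["intrinsics"];u=K[0,0]*P[:,0]/P[:,2]+K[0,2];v=K[1,1]*P[:,1]/P[:,2]+K[1,2]
    return map_coordinates(M,[v,u],order=1).mean()
for zz,r in((.1605,.018),(.127,.028)):
    b=max((score(x,y,zz,r),x,y) for x in np.arange(.475,.500,.0005) for y in np.arange(.02,.042,.0005)); print(zz,b)
E
```

```text
top 0.121 0.1266267358363113 [0.48470986 0.02996962 0.12662674] w 0.4849404990673065 0.030029768124222755 0.02873549982905388
top 0.1225 0.1266267358363113 [0.48470986 0.02996962 0.12662674] w 0.4849404990673065 0.030029768124222755 0.02873549982905388
top 0.155 0.16028921992361883 [0.48504632 0.03006554 0.16028922] w 0.4854554533958435 0.03017348423600197 0.018202928826212883
scene 0.121 0.1268159935347228 [0.48960249 0.03232173 0.12681599] w 0.4888254404067993 0.031888969242572784 0.0294498223811388
scene 0.1225 0.1268530533396296 [0.48965355 0.03235132 0.12685305] w 0.4888254404067993 0.031888969242572784 0.0294498223811388
scene 0.155 0.16043613060612766 [0.49065563 0.03388282 0.16043613] w 0.4865260422229767 0.033653922379016876 0.019707582890987396
0.1605 (np.float32(147.69035), np.float64(0.4845), np.float64(0.03050000000000001))
0.127 (np.float32(116.90034), np.float64(0.4815), np.float64(0.03950000000000002))
```

```bash
cat >> h.py <<'E'
def dial(n,name=None,fit=False):
    """rectify dial, return (rect img)"""
    c=capture(n); W=cloud(c)
    d=np.load("dial.npz") if not fit else None
    if fit:
        C0=fit; m=(np.linalg.norm(W-C0,axis=-1)<.028)&(c["range_z"]>0)
        P=W[m]; 
        for _ in range(3):
            ce=P.mean(0); nn=np.linalg.svd(P-ce)[2][2]; P=P[np.abs((P-ce)@nn)<.004]
        nn=nn*np.sign(nn[2]); print(n,"centre",ce,"normal",nn,np.degrees(np.arccos(nn[2])),len(P))
    else: ce,nn=d[n+"c"],d["n"]
    ex=np.array([1,0,0])-nn*nn[0]; ex/=np.linalg.norm(ex); ey=np.cross(nn,ex)
    # image up = ex, image left = ey
    S=.034; N=480
    src=[];K=c["intrinsics"]
    for a,b in((1,1),(1,-1),(-1,-1),(-1,1)):
        q=c["R"]@(ce+S*(a*ex+b*ey))+c["t"]; q=K@q; src.append(q[:2]/q[2])
    H=cv2.getPerspectiveTransform(np.float32(src),np.float32([[0,0],[N,0],[N,N],[0,N]]))
    r=cv2.warpPerspective(c["image"],H,(N,N),flags=cv2.INTER_CUBIC)
    if name: cv2.imwrite(f"pics/{name}.png",r)
    return r,ce,nn
E
python3 - <<'E'
from h import *
c=capture("top"); print(ray_at_z(c,(245,172.5),.072))
C=ray_at_z(c,(245,172.5),.072)
a,ca,na=dial("top","d0t",fit=tuple(C)); b,cb,nb=dial("scene","d0s",fit=tuple(C))
cv2.imwrite("pics/d0.png",cv2.resize(np.hstack([a,b]),(800,400)))
E
```

```text
[0.58728797 0.02516055 0.072     ]
top centre [0.58464676 0.02574117 0.06325235] normal [ 0.30131785 -0.01323456  0.95343191] 17.554230336583398 250
scene centre [0.58462882 0.02567944 0.06413698] normal [ 0.31044497 -0.00204608  0.95058915] 18.086455176801966 285
```

View pics/d0.png

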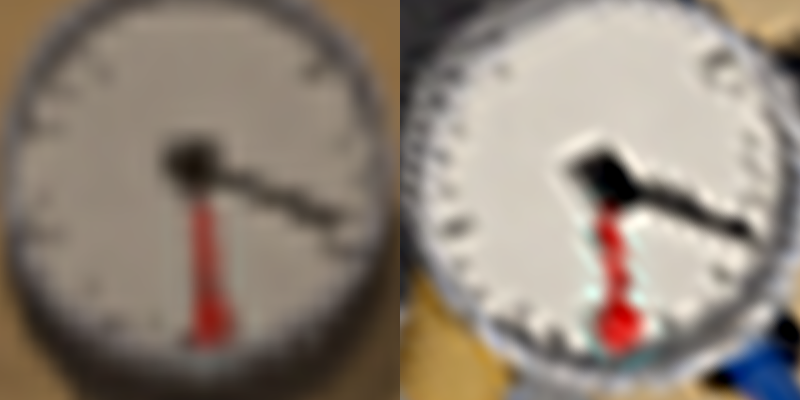

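```bash
cat >> h.py <<'E'
AX=np.array([.4868,.0308])
def quat(psi): return [float(np.cos(psi/2)),float(np.sin(psi/2)),0.,0.]
def jt(xy,z,q6):
    """tool-down joints at xy,z with wrist angle q6"""
    q=inverse_kinematics([xy[0],xy[1],z],quat(np.arctan2(xy[1],xy[0])))
    assert q is not None
    q=list(map(float,q)); q[5]=float(q6); return q
def st(tag=""):
    print(tag,"t",round(current_clock(),2),"p",np.round(current_position(),4),"q6",round(current_joint_pos()[5],3),"F",np.round(current_force(),1),"T",np.round(current_torque(),3),"gap",round(current_finger_gap(),4))
E
python3 - <<'E'
from h import *
st()
p=current_position(); servo_line([p[0],p[1],.30],rate=.3); st()
goto_joints(jt(AX,.26,-.76)); st()
servo_line([AX[0],AX[1],.165],rate=.2); st()
c=capture("scene"); save(c,"k1",(120,250,200,340),5)
c=capture("top"); save(c,"k2",(150,260,190,300),6)
E
```

```text
t 1.3 p [0.1971 0.5667 0.2226] q6 -0.115 F [-0.5  0.3 -0.4] T [-0.005 -0.007 -0.006] gap 0.0878
 t 1.71 p [0.1975 0.5675 0.3017] q6 -0.115 F [ 1.   0.  -0.5] T [ 0.055 -0.018  0.014] gap 0.0878
 t 3.89 p [0.4869 0.0315 0.26  ] q6 -0.76 F [-0.2  0.2 -0.1] T [-0.022 -0.031  0.039] gap 0.0877
 t 4.52 p [0.4873 0.0311 0.1655] q6 -0.76 F [0.  0.5 0.7] T [ 0.029 -0.011  0.006] gap 0.0878
```

View pics/k1.png

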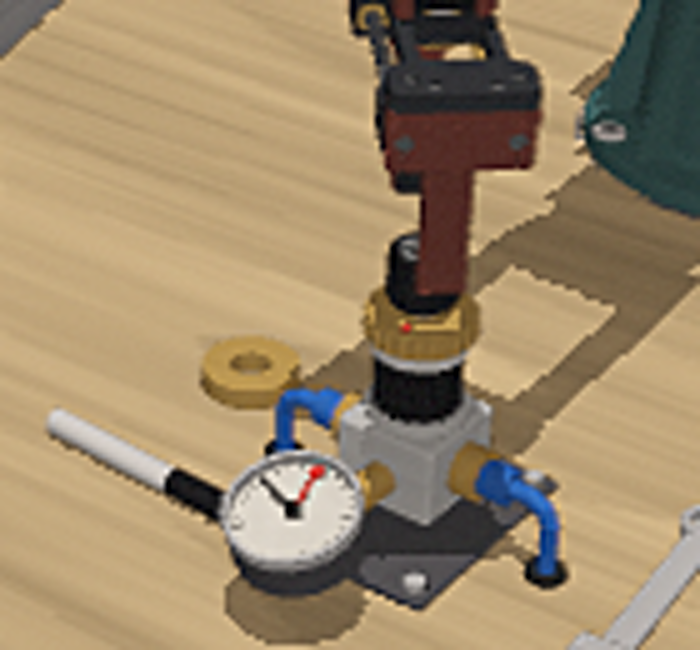

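```bash
python3 - <<'E'
from h import *
print(servo_line([AX[0],AX[1],.1315],rate=.1,contact_N=8)); st()
move_gripper(.046); st()
move_gripper(.030); st()
sleep(.2); st()
c=capture("scene"); save(c,"k3",(120,250,200,340),5)
E
```

```text
False
 t 5.1 p [0.4871 0.0308 0.1319] q6 -0.76 F [0.2 0.7 0. ] T [-0.034  0.018  0.011] gap 0.0877
 t 5.9 p [0.4868 0.0308 0.1315] q6 -0.76 F [-1.2  0.1  0.2] T [-0.033  0.023 -0.025] gap 0.0461
 t 6.24 p [0.487  0.031  0.1315] q6 -0.76 F [ 0.6  0.7 -1. ] T [ 0.14  -0.127 -0.038] gap 0.0343
 t 6.44 p [0.487  0.031  0.1315] q6 -0.76 F [ 1.7  1.8 -0.8] T [ 0.204 -0.11   0.008] gap 0.0346
```

View pics/k3.png

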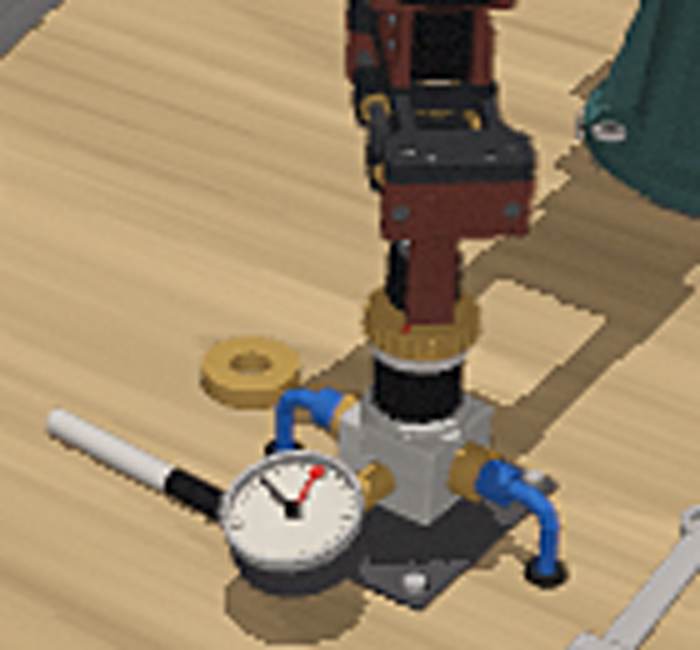

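Gripped: the finger straddles the knob just above the ring, and side forces are under 2 N. Turning it clockwise now.

```bash
python3 - <<'E'
from h import *
q=list(current_joint_pos()); q0=q[5]
for d in(.3,.9,1.44):
    q[5]=q0+d; goto_joints(q); st(d)
sleep(.3)
C=ray_at_z(capture("top"),(245,172.5),.072)
b,_,_=dial("scene","d1s",fit=(.5846,.0257,.064)); c=capture("top"); save(c,"d1t",(150,200,220,270),8)
E
```

```text
0.3 t 6.88 p [0.4871 0.031  0.1315] q6 -0.463 F [ 1.8  0.8 -1.3] T [ 0.226 -0.176 -0.266] gap 0.0346
0.9 t 7.51 p [0.4874 0.031  0.1315] q6 0.136 F [ 2.9  1.5 -2.9] T [ 0.288 -0.385 -0.215] gap 0.0346
1.44 t 8.09 p [0.4876 0.0309 0.1316] q6 0.676 F [ 4.9  1.9 -4.5] T [ 0.32  -0.598 -0.243] gap 0.0344
scene centre [0.58509689 0.02565995 0.06393457] normal [ 0.31886266 -0.01151778  0.94773095] 18.60672873307671 319
```

View pics/d1s.png

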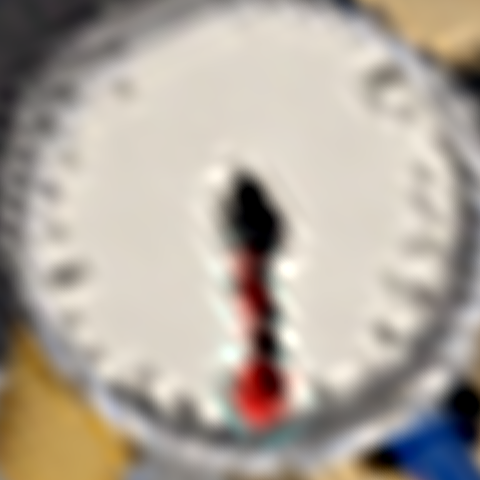

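View pics/d1t.png

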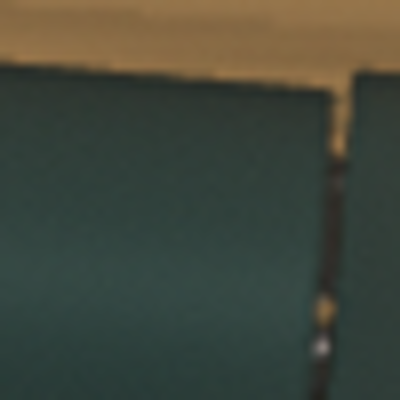

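```bash
python3 - <<'E'
from h import *
q=list(current_joint_pos()); q[5]+=.045; goto_joints(q); st()
move_gripper(.087); st()
p=current_position(); servo_line([p[0],p[1],.26],rate=.25)
goto_joints(jt(AX,.26,-2.85)); st()
c=capture("top"); save(c,"k5",(150,250,190,300),6)
b,_,_=dial("scene","d2s",fit=(.5846,.0257,.064));c=capture("scene"); save(c,"k6",(150,250,220,330),6)
E
```

```text
t 8.79 p [0.4876 0.0309 0.1316] q6 0.72 F [ 3.3  2.  -3.7] T [ 0.36  -0.458  0.088] gap 0.0346
 t 9.72 p [0.4876 0.0309 0.1315] q6 0.722 F [0.3 0.1 0.2] T [-0.073  0.094 -0.009] gap 0.087
 t 13.38 p [0.4868 0.0308 0.2599] q6 -2.85 F [ 0.1 -0.4  0.1] T [0.063 0.053 0.018] gap 0.0872
scene centre [0.58491315 0.02536252 0.06388603] normal [ 0.30714758 -0.0064818   0.95163982] 17.891531274900576 325
```

View pics/d2s.png

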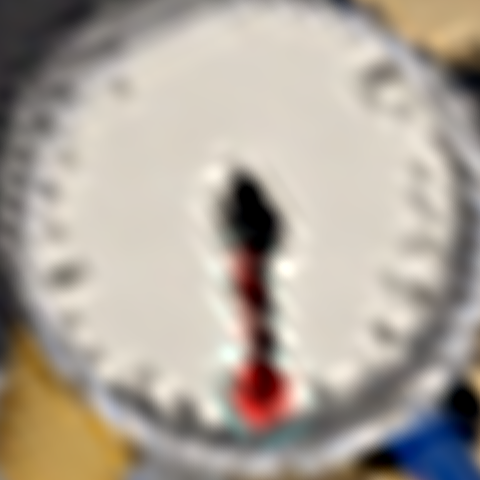

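View pics/k5.png

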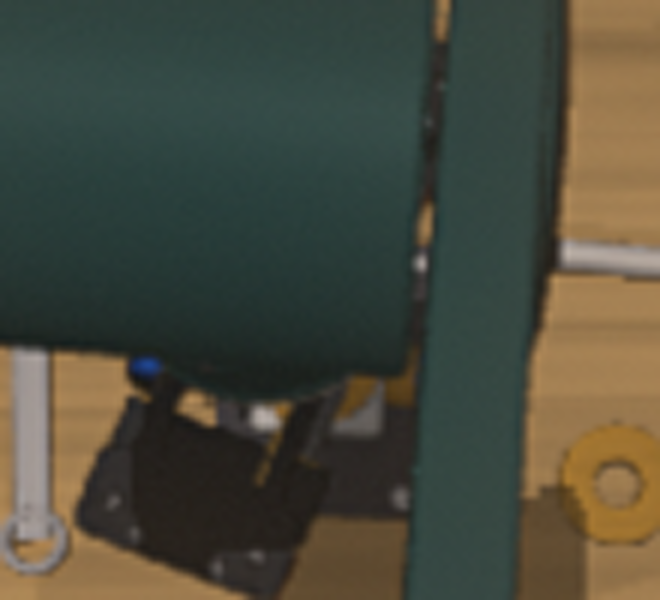

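View pics/k6.png

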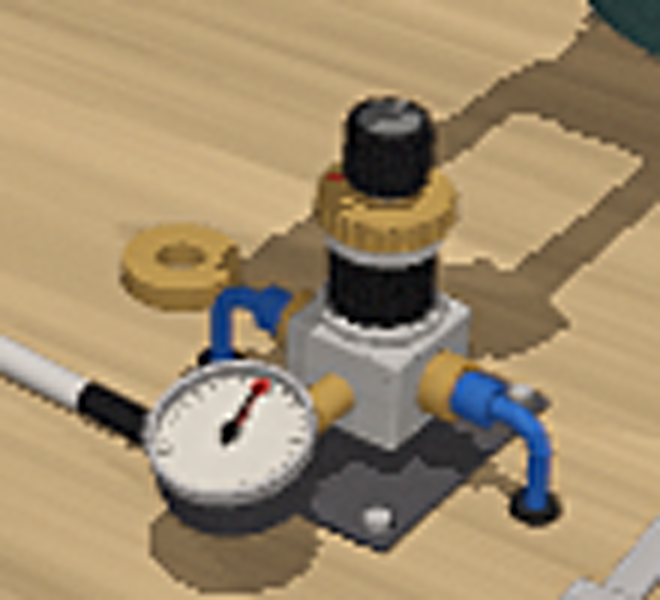

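```bash
sed -i 's/^AX=.*/AX=np.array([.4878,.0311])/' h.py; cat >> h.py <<'E'
def tz(n=6,dt=.02):
    T=[];J=[]
    for _ in range(n):
        T.append(current_torque()); J.append(current_joint_torque()[5]); sleep(dt)
    return np.mean(T,0),np.mean(J)
E
python3 - <<'E'
from h import *
goto_joints(jt(AX,.18,-2.85)); st()
print(tz())
print(servo_line([AX[0],AX[1],.1005],rate=.12,contact_N=8)); st()
print(tz())
move_gripper(.066); st()
move_gripper(.050); st()
sleep(.2); st(); print(tz())
c=capture("scene"); save(c,"r1",(120,250,200,340),5)
E
```

```text
t 13.95 p [0.4873 0.0311 0.1799] q6 -2.85 F [-0.5  0.   0.9] T [0.089 0.051 0.014] gap 0.0869
(array([ 0.09251956,  0.05655025, -0.00683977]), np.float64(0.003018434981640894))
False
 t 14.87 p [0.4886 0.031  0.1012] q6 -2.85 F [ 0.2 -0.1 -0.1] T [ 0.092  0.039 -0.026] gap 0.0871
(array([0.10321785, 0.06054158, 0.00088665]), np.float64(0.00036177702440909343))
 t 15.51 p [0.4878 0.0311 0.1005] q6 -2.85 F [-0.  -0.6  0.5] T [ 0.105  0.089 -0.007] gap 0.0661
 t 15.84 p [0.4876 0.0312 0.1005] q6 -2.85 F [-1.2  0.7  1.2] T [ 0.138  0.189 -0.025] gap 0.0553
 t 16.04 p [0.4876 0.0312 0.1005] q6 -2.85 F [-1.   0.9  1.7] T [0.182 0.24  0.05 ] gap 0.0555
(array([ 0.22130904,  0.23626551, -0.01577337]), np.float64(-0.007182373301475309))
```

View pics/r1.png

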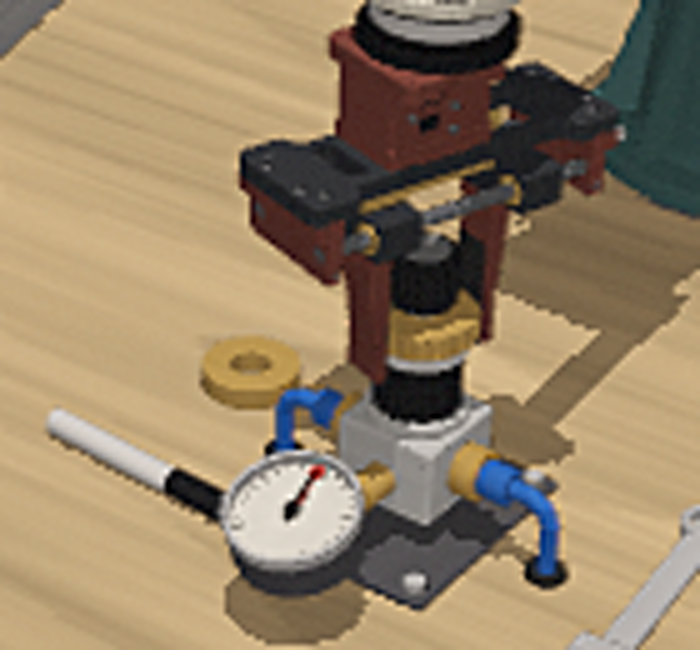

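The fingers straddle the knob and hold the ring, with a gap of 55 mm. Next, stepped clockwise turning that follows the ring down.

```bash
python3 - <<'E'
from h import *
q0=-2.85; z0=.1005
L=[]
for k in range(1,24):
    a=.15*k
    goto_joints(jt(AX,z0-.0016*a,q0+a)); T,J=tz(5,.02); F=current_force()
    L.append((a,T[2],J)); print(round(a,2),"T",np.round(T,3),"J6",round(J,3),"F",np.round(F,1),"q6",round(current_joint_pos()[5]-q0,3))
    if abs(J)>.28 and abs(T[2])>.2: break
st()
E
```

```text
0.15 T [ 0.18   0.274 -0.023] J6 0.19 F [-1.4  1.   0.7] q6 0.146
0.3 T [ 0.186  0.246 -0.03 ] J6 0.177 F [-2.   0.6  1.4] q6 0.295
0.45 T [0.09  0.23  0.006] J6 0.175 F [-0.5 -0.  -0.1] q6 0.445
0.6 T [-0.007  0.164 -0.011] J6 0.175 F [-0.8 -0.7 -0.7] q6 0.595
0.75 T [-0.221  0.149 -0.007] J6 0.176 F [-1.  -0.9 -1. ] q6 0.745
0.9 T [-0.419  0.082 -0.007] J6 0.178 F [-0.4 -3.5 -2.3] q6 0.895
1.05 T [-0.677  0.022  0.   ] J6 0.18 F [-0.4 -2.7 -1.7] q6 1.045
1.2 T [-0.799  0.01  -0.047] J6 0.097 F [ 1.2 -4.5 -1.7] q6 1.196
1.35 T [-0.873  0.021 -0.02 ] J6 0.097 F [ 0.5 -5.2 -1.8] q6 1.346
1.5 T [-0.951  0.029 -0.035] J6 0.097 F [-0.3 -6.3 -1.1] q6 1.496
1.65 T [-1.008  0.043 -0.06 ] J6 0.097 F [-0.2 -5.8 -1.7] q6 1.646
1.8 T [-1.109  0.078 -0.06 ] J6 0.097 F [-1.  -7.  -1.4] q6 1.796
1.95 T [-1.147  0.127 -0.026] J6 0.097 F [-1.  -7.9 -1.2] q6 1.946
2.1 T [-1.23   0.246 -0.202] J6 -0.097 F [-1.4 -6.9 -0. ] q6 2.097
2.25 T [-1.265  0.377 -0.118] J6 -0.006 F [-3.2 -7.5  4.2] q6 2.246
2.4 T [-1.273  0.518  0.12 ] J6 0.25 F [-3.6 -7.4  6.2] q6 2.396
2.55 T [-1.289  0.686  0.408] J6 0.507 F [-4.3 -7.3  9.7] q6 2.546
 t 22.14 p [0.4875 0.0302 0.0973] q6 -0.304 F [-4.3 -7.3  9.7] T [-1.282  0.613  0.385] gap 0.0552
```

```bash
python3 - <<'E'
from h import *
b,_,_=dial("scene","d3s",fit=(.5846,.0257,.064));c=capture("scene"); save(c,"r2",(120,250,200,340),5)
q0=-2.85; z0=.1005
T,J=tz(8,.02); print("now",T.round(3),round(J,3))
for a in(2.57,2.59,2.61):
    goto_joints(jt(AX,z0-.0016*a,q0+a)); T,J=tz(5,.02)
    print(a,"T",np.round(T,3),"J6",round(J,3),"q6",round(current_joint_pos()[5]-q0,4))
st()
E
```

```text
scene centre [0.58503908 0.02593258 0.06385717] normal [ 0.30491439 -0.02835315  0.95195762] 17.83216666745602 322
now [-1.266  0.704  0.393] 0.395
2.57 T [-1.227  0.709  0.86 ] J6 0.885 q6 2.5647
2.59 T [-1.207  0.728  1.023] J6 1.032 q6 2.5844
2.61 T [-1.239  0.768  0.98 ] J6 0.982 q6 2.6045
 t 23.38 p [0.4876 0.0301 0.0973] q6 -0.245 F [-3.8 -7.3 11.9] T [-1.188  0.778  0.964] gap 0.0549
```

View pics/d3s.png

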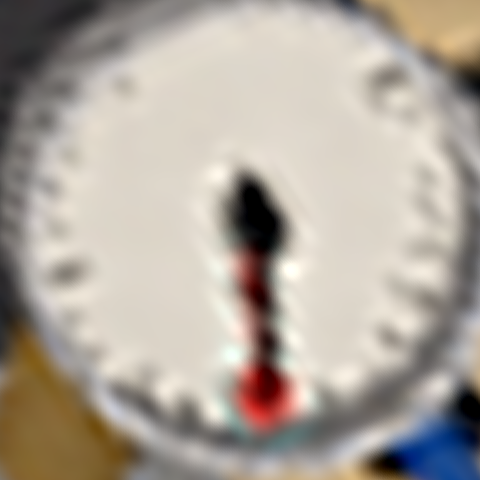

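View pics/r2.png

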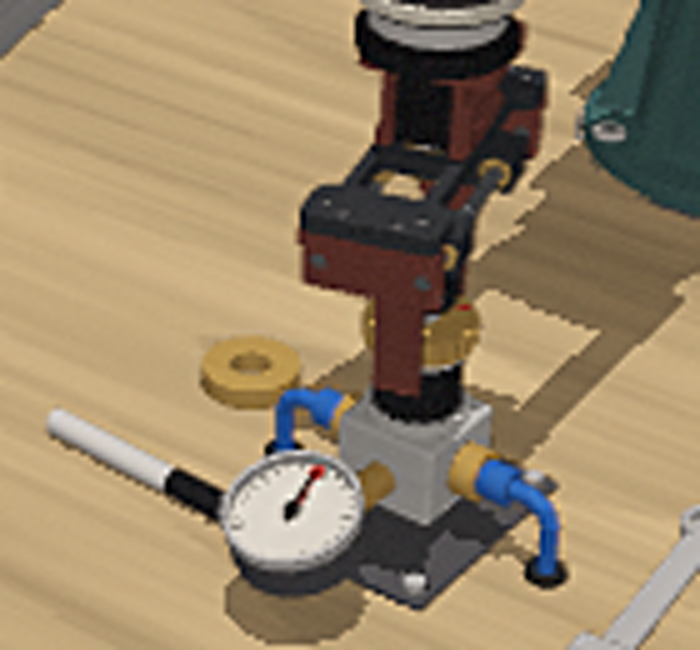

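The needle is still on the red hand. Small forward steps show a breakaway of about 1.0 N m: the coarse steps overshot, and static readings understate the tightness because of friction. That is above the 0.5–0.8 target but still below crushing. I'll ease the ring back in small steps and re-measure the breakaway.

```bash
python3 - <<'E'
from h import *
q0=-2.85; z0=.1005
a=2.61; rev=0
while a>2.40:
    a-=.02
    goto_joints(jt(AX,z0-.0016*a,q0+a)); T,J=tz(4,.02)
    print(round(a,3),"Tz",round(T[2],3),"J6",round(J,3),"q6",round(current_joint_pos()[5]-q0,4))
st(); b,_,_=dial("scene","d4s",fit=(.5846,.0257,.064))
E
```

```text
2.59 Tz 0.413 J6 0.387 q6 2.5854
2.57 Tz -0.228 J6 -0.229 q6 2.5664
2.55 Tz -0.682 J6 -0.698 q6 2.5472
2.53 Tz -0.644 J6 -0.691 q6 2.5272
2.51 Tz -0.646 J6 -0.665 q6 2.5072
2.49 Tz -0.604 J6 -0.635 q6 2.4871
2.47 Tz -0.567 J6 -0.607 q6 2.4671
2.45 Tz -0.565 J6 -0.579 q6 2.447
2.43 Tz -0.55 J6 -0.552 q6 2.427
2.41 Tz -0.482 J6 -0.523 q6 2.4069
2.39 Tz -0.46 J6 -0.493 q6 2.3869
 t 26.86 p [0.4877 0.0302 0.0973] q6 -0.463 F [-3.9 -8.   6.1] T [-1.425  0.509 -0.566] gap 0.0553
scene centre [0.58473723 0.02608629 0.06412062] normal [ 0.31533523 -0.00271366  0.94897646] 18.381757306158207 328
```

View pics/d4s.png

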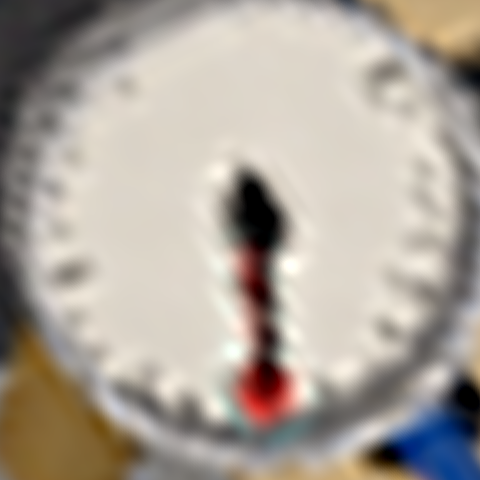

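```bash
python3 - <<'E'
from h import *
q0=-2.85; z0=.1005
a=2.39; prev=-9
for a in(2.41,2.425,2.435,2.445,2.455,2.465):
    goto_joints(jt(AX,z0-.0016*a,q0+a)); T,J=tz(5,.02)
    print(round(a,3),"Tz",round(T[2],3),"J6",round(J,3),"q6",round(current_joint_pos()[5]-q0,4))
    if J>.75 or (J>.45 and J-prev<.08): break
    prev=J
st()
E
```

```text
2.41 Tz 0.063 J6 0.102 q6 2.4059
2.425 Tz 0.562 J6 0.559 q6 2.4202
2.435 Tz 0.756 J6 0.781 q6 2.4298
 t 27.91 p [0.4876 0.0302 0.0973] q6 -0.42 F [-3.9 -6.4  8.2] T [-1.23   0.596  0.75 ] gap 0.0551
```

Breakaway is now about 0.75–0.8 N m. I'll relax the hand torque, release and retreat.

```bash
python3 - <<'E'
from h import *
q0=-2.85; z0=.1005
a=2.408; goto_joints(jt(AX,z0-.0016*2.4,q0+a)); print(tz())
move_gripper(.087); st()
p=current_position(); servo_line([p[0],p[1],.27],rate=.2); st()
goto_joints([1.0]+list(current_joint_pos()[1:])); st()
b,_,_=dial("scene",fit=(.5846,.0257,.064)); d,_,_=dial("top",fit=(.5846,.0257,.064))
cv2.imwrite("pics/d5.png",cv2.resize(np.hstack([d,b]),(800,400)))
c=capture("scene"); save(c,"f1",(130,260,200,350),5); c=capture("top"); cv2.imwrite("pics/f2.png",c["image"])
E
```

```text
(array([-1.27910838,  0.55687033, -0.01346934]), np.float64(-0.021111370515427552))
 t 28.93 p [0.4878 0.0312 0.0966] q6 -0.442 F [-0.3 -0.6 -0.3] T [0.002 0.036 0.002] gap 0.0873
 t 29.95 p [0.487  0.0312 0.269 ] q6 -0.442 F [-0.3 -1.1 -1. ] T [-0.068  0.097  0.001] gap 0.0871
 t 31.77 p [0.2038 0.4434 0.2689] q6 -0.442 F [-0.3 -0.3 -0.5] T [-0.003 -0.025  0.005] gap 0.087
scene centre [0.58474467 0.02615211 0.06407416] normal [ 0.31364752 -0.01830858  0.94936296] 18.311404591710936 330
top centre [0.58519427 0.0257537  0.06303962] normal [ 0.31015037 -0.00576793  0.95067001] 18.071525037513645 272
```

View pics/d5.png

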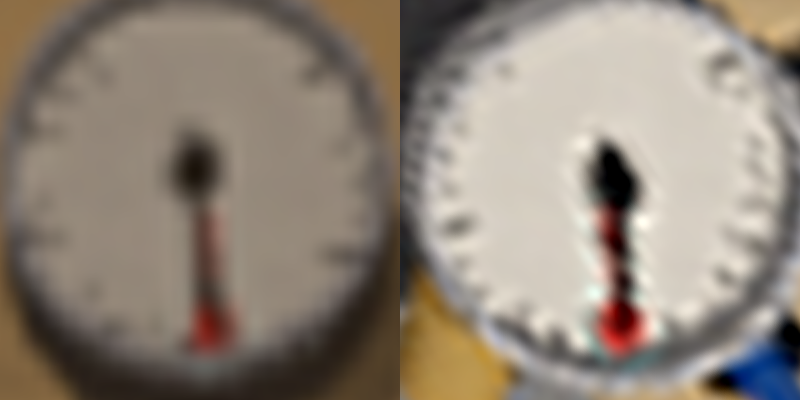

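View pics/f1.png

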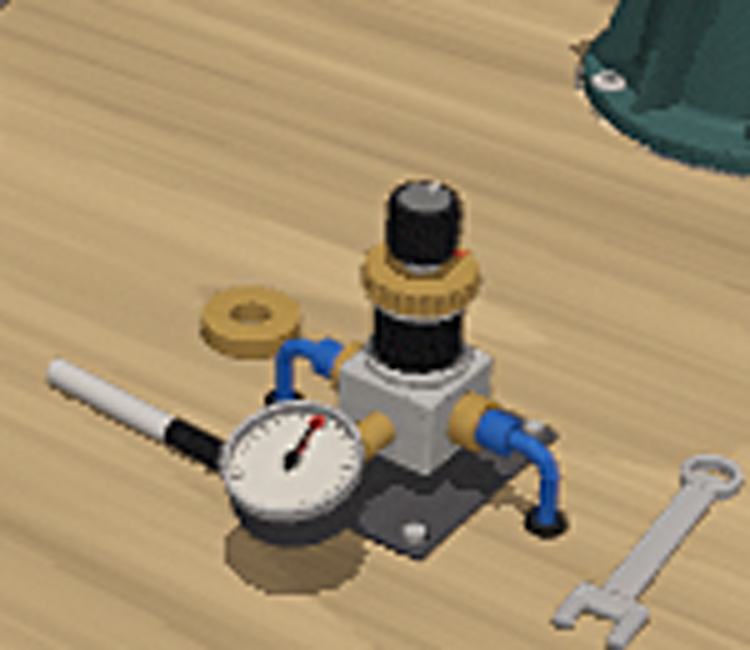

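View pics/f2.png

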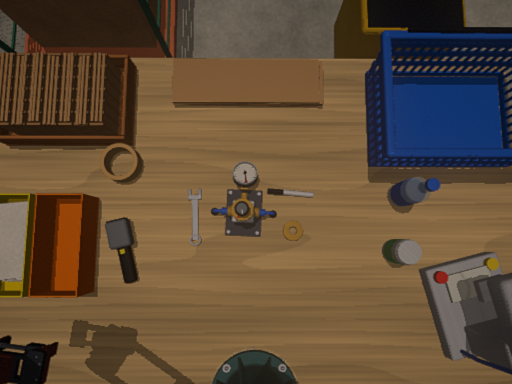

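The needle covers the red hand in both views: top picture from (193,165) to about (210,330), scene picture from (610,175) to (622,330). The ring sits low on the washer, nothing else has moved, and the arm is clear. Handing in.

```bash
python3 -c "
from bench import *
print(current_clock()); print(close_job())"
```

```text
31.975
the job is handed in; nothing more can be done
None
```

The job is handed in at about 32 s of the 72 s allowed; no verdict was reported.

- **Knob:** I turned it about 1.49 rad clockwise. In both cameras the needle covers the red hand to within roughly 0.05 rad, and it stayed there through the tightening and after I let go.
- **Lock ring:** I turned it clockwise until it tightened on the washer. My coarse steps took it further than planned, to about 1.0 N m measured, because static readings understated the torque. This is above the 0.5–0.8 N m wanted but below the 1.2 N m crush limit.
- **Easing back:** I then backed the ring off about 0.2 rad. The torque was still rising at 0.76–0.78 N m when I stopped testing, so the tightness is at or slightly above the top of the target range. The press on the washer is therefore inferred to be about 80 N, since contact force could not be read directly.
- **Release:** I brought the hand torque to about zero, opened the gripper and swung the arm clear; tool force then read about zero. The last top picture shows the other things on the bench where they were.

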